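# Seal the praline tin with its inner lid, then hold the outer lid off it

### The job

The open tin of pralines has two lids, nested and standing beside it: pick up the nested pair by the wooden knob of the inner lid, set both on the tin until the inner lid is fully seated in the mouth, and let go of the knob. Then take the outer lid by its collar and lift it off alone, about 10 cm or more, leaving the inner lid seated on the upright tin, and finish while still holding the outer lid level in the air so that a card can be slipped in. Do not drop the lids onto the tin or shove it aside, and leave the other things on the counter where they are.

Things in the scene. Friction and masses are not known exactly. Their poses are not given: they have to be found in the camera images.
- tin: Open round bare-metal tin, loose, 94 mm outside diameter, 60 mm high, wall 3 mm (bore 88 mm diameter), filled with pralines to at most 45 mm above its underside; about 0.6 kg. Origin: centre of its underside on the counter; z up. It stands upright; the mouth is 60 mm above the origin.
- inner_knob (a point): Middle of the inner lid's wooden knob (round head 20 mm diameter, 13 mm below to 14 mm above), on the lid's axis, z up. 48 mm above the counter at the start; 96 mm above the tin's underside when seated. Loose, 0.12 kg: flange 97 mm diameter, 3 mm thick, underside 36 mm below (rests on the tin's rim); under it a plug 12 mm deep, 84 tapering to 72 mm, for the bore. The outer lid rests on the flange.
- outer_collar (a point): Middle of the collar (grip) of the metal outer lid, on its axis, z up; nested, 23 mm below the knob point. Loose, about 0.12 kg. Collar 44 mm outside, 35 mm inside diameter, 6.5 mm below to 7 mm above; the knob stands up through it, its top 37 mm above here. Plate 108 mm diameter, underside 10 mm below; skirt to 23 mm below, inside diameter 102 mm, goes round the tin. Lids only rest nested, 2.5 mm play.
- ballotin_white: Bystander: small white box with a ribbon, 52x65x72 mm, loose; origin at the centre of its underside.
- spool_red: Bystander: ribbon spool lying flat, 63 mm diameter, 24 mm high, loose, lies between the tin and the lids; origin at the centre of its underside.
- praline_tongs: Bystander: thin tongs, 160x27x12 mm, loose, lying along the counter's near edge; origin at the centre of its underside.

How it is judged:
On the way, in this order (a step that is already met when the one before it is completed fails the run):
1. the two lids, still nested, are lifted together off the counter (height (world z) of inner_knob above 0.085 m and z of outer_collar in the frame of inner_knob between -0.027 and -0.018 m and horizontal distance between outer_collar and inner_knob below 0.008 m), for 0.2 s.
2. the nested lids are on the tin, the inner lid fully seated in its mouth, and the knob is released (z of inner_knob in the frame of tin between 0.0935 and 0.0985 m and horizontal distance between inner_knob and tin below 0.006 m and angle between each of inner_knob, tin's own z axis and vertical below 0.06 rad and z of outer_collar in the frame of inner_knob between -0.027 and -0.018 m and horizontal distance between outer_collar and inner_knob below 0.008 m and height (world z) of tin between -0.004 and 0.004 m and contact force between the fingers and inner_lid below 0.05 N), for 0.2 s.
At the end, for the whole second after the job is handed in: Tin upright on the counter, inner lid fully seated (height 2.5 mm, axis 6 mm, level 3 degrees) and untouched by the fingers; the fingers hold the outer lid at rest, level within 15 degrees, collar at least 150 mm above the counter and above the tin's underside, touching neither tin nor inner lid (z of inner_knob in the frame of tin between 0.0935 and 0.0985 m and horizontal distance between inner_knob and tin below 0.006 m and angle between each of inner_knob, tin's own z axis and vertical below 0.06 rad and height (world z) of tin between -0.004 and 0.004 m and contact force between each of the fingers, outer_lid and inner_lid below 0.05 N and z of outer_collar in the frame of tin above 0.15 m and height (world z) of outer_collar above 0.15 m and angle between outer_collar's own z axis and vertical below 0.26 rad and contact force between the fingers and outer_lid above 0.5 N and contact force between outer_lid and tin below 0.05 N and linear speed of outer_lid below 0.03 m/s and linear speed of inner_lid below 0.02 m/s); the arm keeps its last pose, push and grip.
It fails at once if the outer lid comes off the inner lid while the inner lid is not seated in the tin ((z of outer_collar in the frame of inner_knob above -0.01 m or horizontal distance between outer_collar and inner_knob above 0.05 m) and not (z of inner_knob in the frame of tin between 0.0935 and 0.0985 m and horizontal distance between inner_knob and tin below 0.006 m and angle between inner_knob's own z axis and vertical below 0.06 rad)).
It fails at once if the lids are let go more than 15 mm above their seat on the tin (z of inner_knob in the frame of tin above 0.111 m and contact force between the fingers and inner_lid below 0.01 N and contact force between the fingers and outer_lid below 0.01 N).
It fails at once if the tin is tipped or lifted (angle between tin's own z axis and vertical above 0.25 rad or height (world z) of tin above 0.02 m).
It fails at once if the tin is shoved more than 4 cm (distance of tin from where it was at the start of the episode above 0.04 m).
It fails at once if the white ribboned box, spool or tongs are moved more than 3 cm (distance of any of ballotin_white, spool_red, praline_tongs from where it was at the start of the episode above 0.03 m).
It also fails if it takes over 54 s, if anything falls off the work surface, if the arm or the gripper's body presses on something with over 40 N, if the wrist force passes 120 N, or if a joint passes its speed limit or range.

### The arm

A 7-joint arm with a two-finger parallel gripper is mounted at the origin on a cart in front of the work surface, level with it; the furniture and walls round the work are solid. World frame = base frame: x ahead of the robot, y to its left, z up, the work surface at z = 0. Lengths are in m, angles in rad, forces in N, time in s.
With the tool pointing down it reaches from about 0.4 to 0.85 m from the base axis. Payload 4.5 kg.
Tool frame: the origin (TCP) lies midway between the tips of the shut fingers; the grasp point (between the pads) lies behind it (r.grip_point_offset is the z of the grasp point in the tool frame, in m); z points along the fingers, y is the line along which they close (so a half turn about z gives the same grasp; the last joint's range is limited). The gripper opens to 88 mm and grips with 3 to 60 N. Pads are 18 mm wide; open, the fingers measure 123 mm over their backs; the gripper's body (75 mm by 187 mm) begins 45 mm behind the grasp point.
Start: joints at [1.195, 0.689, -0.195, 1.565, 0.157, 0.902, -0.215], TCP at [0.249, -0.573, 0.217] pointing down, gripper open.
Joint ranges: [-3.01, 3.01], [-0.46, 2.08], [-1.47, 1.51], [0.13, 2.56], [-1, 4.14], [0.04, 2.09], [-2.66, 2.66]. Speed limits (rad/s): [2.57, 2.57, 3.14, 3.14, 3.14, 3.14, 3.14].

### API

Orientations are given as a unit quaternion [x, y, z, w].
In Python, from plant import r, optics, workorder gives the robot as it stands.
- The arm moves only by the shell command python3 -m creep 'ROWS' [FORCE]. ROWS is JSON, a list of rows, each an object of numbers: "grip": the gripper command: -1 is shut, 1 is fully open, values between are in proportion; "tx", "ty", "tz": the shift along the tool's x, y, z in cm; "spin": the turn about the tool's z in degrees. In form: [{"grip": .., "tx": .., "ty": .., "tz": .., "spin": ..}, ...]. A call has 1 to 8 rows; each row shifts and turns the commanded pose from where the row before left it, along the tool's axes as they then stand; what a row does not reach is not made up. A row lasts 1/12 s, in which the tool goes at most 41.7 mm and 7.16 degrees, less where a joint would pass 70% of its speed; a pose out of reach is approached as far as the arm can. A call with a gripper value outside its range is refused whole. The fingers move at their own pace and stop on an object; FORCE is the grip in N (left out, the last holds). Time passes only in rows, so rows that do not move let the fingers close. It gives the time, the measured TCP pose, the force, the opening and the grip force at its end, in the units of the state.
- r.get_state(): the state, without advancing time (a new reading comes with each control period).
- optics.snapshot(name): name is "side" or "top"; returns (picture, depth): 400x640x3 uint8, red, green, blue; 400x640 float32, m along the optical axis (not along the pixel's ray), 0 where there is no reading.
- optics.get_calibration(name): a dict with "fx", "fy", "cx", "cy" (pixels), "extrinsics" (4x4, takes a point from world to camera coordinates). Camera axes: x right, y down, z forward; pixel columns grow to the right and rows downward; lengths in m; the calibration is good to about 2 mm. A picture is of the moment at which its call begins. get_calibration takes no time and is no camera call.
- workorder.finish_job(): hands the job in; it is judged then, once.
The state is a dict: "clock": time; "q": joint angles; "qd": joint speeds; "joint_torque": joint torques, N m; "tool_pos": TCP position; "eef_rot": TCP orientation; "contact_force": force on the tool from outside, world axes, zero at the start; "moment": the same for the moment, N m; "opening": opening from 0.0 (shut) to 1.0 (fully open); "finger_force": force on a finger pad.
Only numpy, scipy, OpenCV 4.12 (cv2) and the standard library are available. Lean on these libraries where they do the work, as an engineer would, in place of code of your own. Each camera call takes 0.05 s, during which the arm holds its last target. There are 200 camera calls.

## Working session

There is one attempt and no reset: what is moved stays moved. The work goes in short steps, Python scripts to look and compute and a shell command to move; the robot and the scene stay as the last step left them, time stands still between calls to the robot, and variables do not carry over. Pictures are saved under pics/ and viewed, at most 10 in all, crops included, and the job is handed in when it is done.

```bash
mkdir -p pics; ls
python3 - <<'E'
from plant import r,optics
import cv2,numpy as np
for n in("side","top"):
    p,d=optics.snapshot(n);np.savez(f"pics/{n}0.npz",p=p,d=d);cv2.imwrite(f"pics/{n}0.png",p[:,:,::-1]);c=optics.get_calibration(n);print(n,c)
    E=c["extrinsics"];print(-E[:3,:3].T@E[:3,3])
print(r.get_state(),r.grip_point_offset)
E
```

```text
pics
side {'fx': 457.24011160979677, 'fy': 457.24011160979677, 'cx': 325.4039498032518, 'cy': 198.89900868723646, 'extrinsics': array([[-0.95240414, -0.30482726,  0.00258914,  0.55592976],
       [-0.20817748,  0.64417957, -0.7359992 ,  0.0354273 ],
       [ 0.22268475, -0.70150768, -0.67697746,  0.88150341],
       [ 0.        ,  0.        ,  0.        ,  1.        ]])}
[0.3405476  0.76502242 0.62139302]
top {'fx': 376.7591639995378, 'fy': 376.7591639995378, 'cx': 326.8663019208975, 'cy': 200.0072192842653, 'extrinsics': array([[ 0.01235724, -0.99988057, -0.00928184,  0.17742852],
       [-0.99832724, -0.01181266, -0.05659668,  0.49634752],
       [ 0.05648027,  0.00996569, -0.99835398,  0.89083701],
       [ 0.        ,  0.        ,  0.        ,  1.        ]])}
[0.44301    0.17439271 0.91910915]
{'clock': 0.1, 'q': array([ 1.19479687,  0.6899019 , -0.19454212,  1.56619259,  0.15733233,
        0.90253209, -0.21507913]), 'qd': array([-0.00016166, -0.00211063, -0.00231265, -0.00223395, -0.00067451,
        0.00141318,  0.00227079]), 'joint_torque': array([-3.55860575e-03, -5.28500962e+01, -1.27151873e+00, -1.53836846e+01,
       -5.24744054e-02,  1.97703383e-03,  2.87442424e-05]), 'tool_pos': array([ 0.24874126, -0.5727276 ,  0.21610237]), 'eef_rot': array([ 9.79067996e-01,  2.03531786e-01, -2.31300519e-04, -7.85736092e-04]), 'contact_force': array([-0.68807866, -0.22416224, -0.70431776]), 'moment': array([ 0.00411152, -0.00550589, -0.00084077]), 'finger_force': 0.0, 'opening': 0.9958630382114828} -0.0187
```

View pics/top0.png

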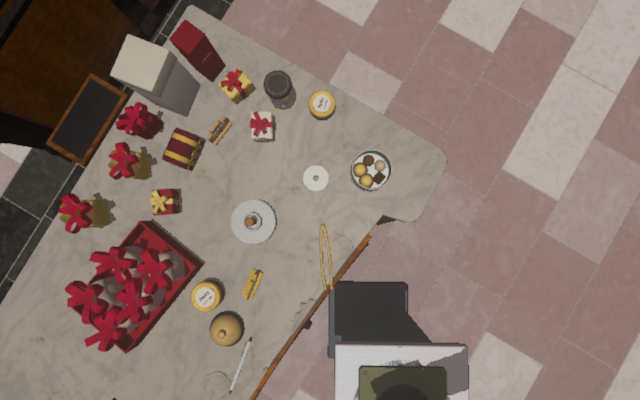

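View pics/side0.png

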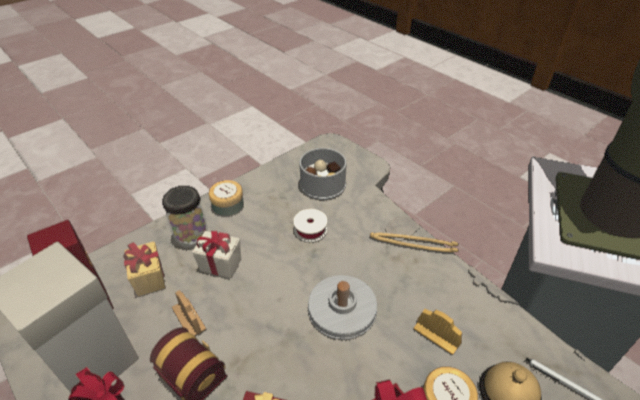

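The top view shows the lids at (253,222), the tin at (371,171), the spool at (316,179), the white box at (261,125) and the tongs at (325,258). The side view shows the same things at (343,300), (322,172), (310,224), (217,252) and (413,242). I'll locate each by depth points and by rays onto planes.

```bash
cat > h.py <<'E'
import numpy as np,cv2
from plant import r,optics
def world(n,d):
    c=optics.get_calibration(n);E=c["extrinsics"];v,u=np.mgrid[:400,:640]
    P=np.stack([(u-c["cx"])/c["fx"]*d,(v-c["cy"])/c["fy"]*d,d],-1)
    W=(P-E[:3,3])@E[:3,:3]; W[d<=0]=np.nan; return W
def ray(n,u,v,z):
    c=optics.get_calibration(n);E=c["extrinsics"];o=-E[:3,:3].T@E[:3,3]
    k=E[:3,:3].T@np.array([(u-c["cx"])/c["fx"],(v-c["cy"])/c["fy"],1]);return o+k*(z-o[2])/k[2]
def circ(W,c,rad,z0,z1):
    m=(np.hypot(W[...,0]-c[0],W[...,1]-c[1])<rad)&(W[...,2]>z0)&(W[...,2]<z1)
    p=W[m]
    if len(p)<5: return None,len(p),m
    (x,y),R=cv2.minEnclosingCircle(p[:,:2].astype(np.float32))
    return np.round([x,y,R,*np.median(p,0)],4),len(p),m
E
python3 - <<'E'
from h import *
for n in("top","side"):
    f=np.load(f"pics/{n}0.npz");W=world(n,f["d"])
    L=ray("top",253,222,.02);T=ray("top",371,171,.06);S=ray("top",316,179,.024);B=ray("top",261,125,.07);G=ray("top",325,258,.01)
    if n=="top":print(L,T,S,B,G)
    print(n,"counter z",np.nanmedian(W[np.hypot(W[...,0]-L[0],W[...,1]-L[1])<.1][:,2]))
    for nm,c,rad,a,b in(("plate",L,.075,.012,.024),("knob",L,.03,.036,.075),("collar",L,.03,.027,.036),("rim",T,.06,.05,.068),("spool",S,.045,.015,.035),("box",B,.06,.06,.09),("tongs",G,.1,.005,.02)):
        q,k,m=circ(W,c,rad,a,b);print(n,nm,q,k,[np.round(x.mean(),1) for x in np.nonzero(m)[::-1]])
E
```

```text
[0.4392166  0.35901856 0.02      ] [0.5593818  0.08266037 0.06      ] [0.54358257 0.20989585 0.024     ] [0.66106567 0.3356216  0.07      ] [0.35521652 0.18621939 0.01      ]
top counter z -0.002213613660619057
top plate [0.4397 0.3613 0.0541 0.4396 0.3588 0.0182] 1396 [np.float64(252.6), np.float64(221.8)]
top knob [0.4396 0.3603 0.0098 0.4394 0.3593 0.0609] 71 [np.float64(249.4), np.float64(221.7)]
top collar [0.4399 0.3614 0.0219 0.4395 0.3617 0.0312] 105 [np.float64(251.2), np.float64(221.6)]
top rim [0.5637 0.0819 0.0471 0.5665 0.0783 0.0588] 214 [np.float64(371.8), np.float64(168.5)]
top spool [0.5455 0.2119 0.0313 0.5455 0.2121 0.0236] 505 [np.float64(315.3), np.float64(178.4)]
top box [0.6644 0.3458 0.028  0.6669 0.3443 0.0687] 201 [np.float64(258.1), np.float64(124.0)]
top tongs [0.3566 0.1839 0.0786 0.3527 0.1881 0.0073] 291 [np.float64(324.8), np.float64(257.8)]
side counter z -0.0021677192796611326
side plate [0.4412 0.3587 0.0544 0.4367 0.3687 0.0186] 2734 [np.float64(342.2), np.float64(306.0)]
side knob [0.4412 0.36   0.01   0.44   0.3643 0.0592] 219 [np.float64(342.9), np.float64(289.9)]
side collar [0.4419 0.3598 0.0228 0.4377 0.3659 0.0315] 249 [np.float64(342.3), np.float64(300.4)]
side rim [0.5654 0.0791 0.0491 0.5624 0.0867 0.0567] 483 [np.float64(322.7), np.float64(163.8)]
side spool [0.5458 0.2095 0.0325 0.5456 0.2106 0.0241] 670 [np.float64(310.1), np.float64(220.8)]
side box [0.6657 0.3455 0.029  0.6664 0.3418 0.069 ] 321 [np.float64(215.1), np.float64(239.9)]
side tongs [0.3575 0.1854 0.0791 0.3519 0.1868 0.0074] 502 [np.float64(416.2), np.float64(240.9)]
```

Both views agree within about 2 mm and the sizes check out: lids at (0.440, 0.360), tin at (0.5645, 0.081), spool at (0.5455, 0.211). Now I'll move along an arc at height.

```bash
cat >> h.py <<'E'
from scipy.spatial.transform import Rotation as Ro
def go(*pts,frm=None):
    s=r.get_state();p=s["tool_pos"] if frm is None else np.array(frm);M=Ro.from_quat(s["eef_rot"])
    print("clk %.2f"%s["clock"],"pos",np.round(s["tool_pos"],4),"q",np.round(s["q"],2),"open %.3f"%s["opening"],"ff %.2f"%s["finger_force"],"F",np.round(s["contact_force"],1),"tilt/yaw",np.round(M.as_matrix()[:,1],3),np.round(M.as_matrix()[:,2],3))
    for t in pts:
        print(t,"-> cm",np.round(100*M.inv().apply(np.array(t)-p),2)); p=np.array(t)
E
python3 - <<'E'
from h import *
go((.46,-.37,.22),(.57,-.08,.22),(.53,.2,.22),(.44,.36,.2))
E
```

```text
clk 0.10 pos [ 0.2487 -0.5727  0.2161] q [ 1.19  0.69 -0.19  1.57  0.16  0.9  -0.22] open 0.996 ff 0.00 F [-0.7 -0.2 -0.7] tilt/yaw [ 0.399 -0.917 -0.002] [-0.001  0.001 -1.   ]
(0.46, -0.37, 0.22) -> cm [ 27.46 -10.17  -0.38]
(0.57, -0.08, 0.22) -> cm [ 21.65 -22.21   0.03]
(0.53, 0.2, 0.22) -> cm [  7.49 -27.27   0.04]
(0.44, 0.36, 0.2) -> cm [ -1.88 -18.26   2.03]
```

```bash
python3 -m creep '[{"grip":1,"tx":3.4,"ty":-1.3},{"grip":1,"tx":3.4,"ty":-1.3},{"grip":1,"tx":3.4,"ty":-1.3},{"grip":1,"tx":3.4,"ty":-1.3},{"grip":1,"tx":3.4,"ty":-1.3},{"grip":1,"tx":3.4,"ty":-1.3},{"grip":1,"tx":3.4,"ty":-1.3},{"grip":1,"tx":3.4,"ty":-1.3}]' 20
python3 -m creep '[{"grip":1,"tx":2.7,"ty":-2.8},{"grip":1,"tx":2.7,"ty":-2.8},{"grip":1,"tx":2.7,"ty":-2.8},{"grip":1,"tx":2.7,"ty":-2.8},{"grip":1,"tx":2.7,"ty":-2.8},{"grip":1,"tx":2.7,"ty":-2.8},{"grip":1,"tx":2.7,"ty":-2.8},{"grip":1,"tx":2.7,"ty":-2.8}]'
python3 -m creep '[{"grip":1,"tx":1,"ty":-3.4},{"grip":1,"tx":1,"ty":-3.4},{"grip":1,"tx":1,"ty":-3.4},{"grip":1,"tx":1,"ty":-3.4},{"grip":1,"tx":1,"ty":-3.4},{"grip":1,"tx":1,"ty":-3.4},{"grip":1,"tx":1,"ty":-3.4},{"grip":1}]'
python3 -c "
from h import *
go((.44,.36,.2),(.44,.36,.05))"
```

```text
clk 0.10 pos [ 0.2487 -0.5727  0.2161] q [ 1.19  0.69 -0.19  1.57  0.16  0.9  -0.22] open 0.996 ff 0.00 F [-0.7 -0.2 -0.7] tilt/yaw [ 0.399 -0.917 -0.002] [-0.001  0.001 -1.   ]
(0.44, 0.36, 0.2) -> cm [ 54.71 -77.92   1.73]
(0.44, 0.36, 0.05) -> cm [ 0.    0.02 15.  ]$[0]: bad value
$[0]: bad value
$[0]: bad value
```

```bash
python3 -m creep '[{"grip":1.0,"tx":3.4,"ty":-1.3,"tz":0.0,"spin":0.0}]' 20;  python3 -m creep '[{"grip":0.98,"tx":3.4,"ty":-1.3,"tz":0.0,"spin":0.0}]' 20
```

```text
clock: 0.18
tool_pos: [0.2672, -0.5533, 0.216]
eef_rot: [0.98, 0.197, -0.003, 0.001]
contact_force: [-0.2, -1.3, -0.1]
opening: 1.0
finger_force: 0.0
clock: 0.27
tool_pos: [0.2989, -0.5234, 0.2161]
eef_rot: [0.98, 0.2, -0.001, 0.0]
contact_force: [0.9, -0.1, -0.9]
opening: 0.987
finger_force: 0.0
```

All keys are needed in each row.

```bash
python3 -m creep '[{"grip":1,"tx":3.4,"ty":-1.3,"tz":0,"spin":0},{"grip":1,"tx":3.4,"ty":-1.3,"tz":0,"spin":0},{"grip":1,"tx":3.4,"ty":-1.3,"tz":0,"spin":0},{"grip":1,"tx":3.4,"ty":-1.3,"tz":0,"spin":0},{"grip":1,"tx":3.4,"ty":-1.3,"tz":0,"spin":0},{"grip":1,"tx":3.4,"ty":-1.3,"tz":0,"spin":0}]' 20 | head -2
python3 -m creep '[{"grip":1,"tx":2.7,"ty":-2.8,"tz":0,"spin":0},{"grip":1,"tx":2.7,"ty":-2.8,"tz":0,"spin":0},{"grip":1,"tx":2.7,"ty":-2.8,"tz":0,"spin":0},{"grip":1,"tx":2.7,"ty":-2.8,"tz":0,"spin":0},{"grip":1,"tx":2.7,"ty":-2.8,"tz":0,"spin":0},{"grip":1,"tx":2.7,"ty":-2.8,"tz":0,"spin":0},{"grip":1,"tx":2.7,"ty":-2.8,"tz":0,"spin":0},{"grip":1,"tx":2.7,"ty":-2.8,"tz":0,"spin":0}]' | head -2
python3 -m creep '[{"grip":1,"tx":1,"ty":-3.4,"tz":0,"spin":0},{"grip":1,"tx":1,"ty":-3.4,"tz":0,"spin":0},{"grip":1,"tx":1,"ty":-3.4,"tz":0,"spin":0},{"grip":1,"tx":1,"ty":-3.4,"tz":0,"spin":0},{"grip":1,"tx":1,"ty":-3.4,"tz":0,"spin":0},{"grip":1,"tx":1,"ty":-3.4,"tz":0,"spin":0},{"grip":1,"tx":0,"ty":0,"tz":0,"spin":0}]' | head -2
python3 -c "
from h import *
go((.44,.36,.2),(.44,.36,.05))"
```

```text
clock: 0.77
tool_pos: [0.4578, -0.368, 0.2165]
clock: 1.43
tool_pos: [0.566, -0.0761, 0.2166]
clock: 2.02
tool_pos: [0.5377, 0.1434, 0.2167]
clk 2.02 pos [0.5377 0.1434 0.2167] q [-0.27  0.6  -0.12  1.78  0.08  0.77 -1.57] open 0.998 ff 0.00 F [-0.1  0.9 -0.6] tilt/yaw [ 0.41  -0.912 -0.007] [-0.001  0.007 -1.   ]
(0.44, 0.36, 0.2) -> cm [ -0.03 -23.75   1.82]
(0.44, 0.36, 0.05) -> cm [-0.03  0.1  15.  ]
```

```bash
python3 -m creep '[{"grip":1,"tx":0,"ty":-3.4,"tz":0.3,"spin":0},{"grip":1,"tx":0,"ty":-3.4,"tz":0.3,"spin":0},{"grip":1,"tx":0,"ty":-3.4,"tz":0.3,"spin":0},{"grip":1,"tx":0,"ty":-3.4,"tz":0.3,"spin":0},{"grip":1,"tx":0,"ty":-3.4,"tz":0.3,"spin":0},{"grip":1,"tx":0,"ty":-3.4,"tz":0.3,"spin":0},{"grip":1,"tx":0,"ty":-3.3,"tz":0,"spin":0},{"grip":1,"tx":0,"ty":0,"tz":0,"spin":0}]' | head -2
python3 -m creep '[{"grip":0.3,"tx":0,"ty":0,"tz":2.5,"spin":0},{"grip":0.3,"tx":0,"ty":0,"tz":2.5,"spin":0},{"grip":0.3,"tx":0,"ty":0,"tz":2.5,"spin":0},{"grip":0.3,"tx":0,"ty":0,"tz":2.5,"spin":0},{"grip":0.3,"tx":0,"ty":0,"tz":0,"spin":0},{"grip":0.3,"tx":0,"ty":0,"tz":0,"spin":0}]' | head -2
python3 -c "
from h import *
go((.4405,.3602,.1),(.4405,.3602,.036))
p,d=optics.snapshot('side');cv2.imwrite('pics/s1.png',cv2.resize(p[180:380,220:480,::-1],None,fx=3,fy=3))"
```

```text
clock: 2.68
tool_pos: [0.4403, 0.3589, 0.1984]
clock: 3.18
tool_pos: [0.4447, 0.3494, 0.098]
clk 3.18 pos [0.4447 0.3494 0.098 ] q [-0.71  0.78 -0.06  1.85  0.08  0.52 -1.99] open 0.653 ff 0.00 F [0.5 1.3 0.1] tilt/yaw [ 0.398 -0.917  0.001] [-0.002 -0.002 -1.   ]
(0.4405, 0.3602, 0.1) -> cm [ 0.05 -1.15 -0.21]
(0.4405, 0.3602, 0.036) -> cm [ 0.02 -0.01  6.4 ]
```

View pics/s1.png

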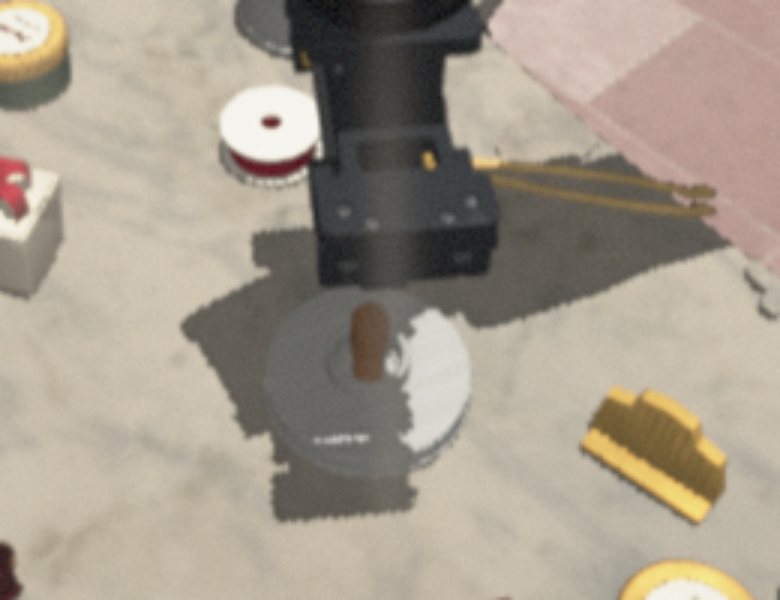

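The close view shows the open fingers above the lids, with the brown knob upright at crop (370,340). The tool sits about 1 cm off towards the spool, so I'll correct that before going down.

```bash
python3 -m creep '[{"grip":0.3,"tx":0,"ty":-1.1,"tz":0,"spin":0},{"grip":0.3,"tx":0,"ty":0,"tz":0,"spin":0},{"grip":0.3,"tx":0,"ty":0,"tz":0,"spin":0},{"grip":0.3,"tx":0,"ty":0,"tz":0,"spin":0}]' | head -3
python3 -m creep '[{"grip":0.3,"tx":0,"ty":0,"tz":1,"spin":0},{"grip":0.3,"tx":0,"ty":0,"tz":1,"spin":0},{"grip":0.3,"tx":0,"ty":0,"tz":1,"spin":0},{"grip":0.3,"tx":0,"ty":0,"tz":0,"spin":0},{"grip":0.3,"tx":0,"ty":0,"tz":0,"spin":0}]' | head -3
python3 -c "
from h import *
go((.4405,.3602,.036))"
```

```text
clock: 3.57
tool_pos: [0.4411, 0.3612, 0.0997]
eef_rot: [0.979, 0.204, 0.001, -0.0]
clock: 3.98
tool_pos: [0.4403, 0.3598, 0.0675]
eef_rot: [0.979, 0.203, -0.001, 0.001]
clk 3.98 pos [0.4403 0.3598 0.0675] q [-0.74  0.83 -0.05  1.85  0.08  0.46 -2.01] open 0.651 ff 0.00 F [0.1 0.5 0. ] tilt/yaw [ 0.398 -0.917  0.001] [-0.002 -0.002 -1.   ]
(0.4405, 0.3602, 0.036) -> cm [ 0.05 -0.03  3.15]
```

```bash
python3 -m creep '[{"grip":0.3,"tx":0,"ty":0,"tz":1,"spin":0},{"grip":0.3,"tx":0,"ty":0,"tz":1,"spin":0},{"grip":0.3,"tx":0,"ty":0,"tz":1.1,"spin":0},{"grip":0.3,"tx":0,"ty":0,"tz":0,"spin":0},{"grip":0.3,"tx":0,"ty":0,"tz":0,"spin":0}]'  | head -3
python3 -m creep '[{"grip":-1,"tx":0,"ty":0,"tz":0,"spin":0},{"grip":-1,"tx":0,"ty":0,"tz":0,"spin":0},{"grip":-1,"tx":0,"ty":0,"tz":0,"spin":0},{"grip":-1,"tx":0,"ty":0,"tz":0,"spin":0},{"grip":-1,"tx":0,"ty":0,"tz":0,"spin":0},{"grip":-1,"tx":0,"ty":0,"tz":0,"spin":0},{"grip":-1,"tx":0,"ty":0,"tz":0,"spin":0},{"grip":-1,"tx":0,"ty":0,"tz":0,"spin":0}]' 25
python3 -c "
from h import *
p,d=optics.snapshot('side');cv2.imwrite('pics/s2.png',cv2.resize(p[180:380,220:480,::-1],None,fx=3,fy=3));go()"
```

```text
clock: 4.4
tool_pos: [0.4403, 0.36, 0.0367]
eef_rot: [0.979, 0.204, -0.001, 0.001]
clock: 5.07
tool_pos: [0.4411, 0.3604, 0.0379]
eef_rot: [0.979, 0.203, 0.0, 0.0]
contact_force: [0.7, -0.4, 1.3]
opening: 0.198
finger_force: 25.0
clk 5.12 pos [0.441  0.3604 0.0379] q [-0.74  0.88 -0.04  1.86  0.09  0.4  -2.01] open 0.195 ff 25.00 F [ 0.2 -0.6  1.8] tilt/yaw [ 0.398 -0.917  0.   ] [ 0. -0. -1.]
```

View pics/s2.png

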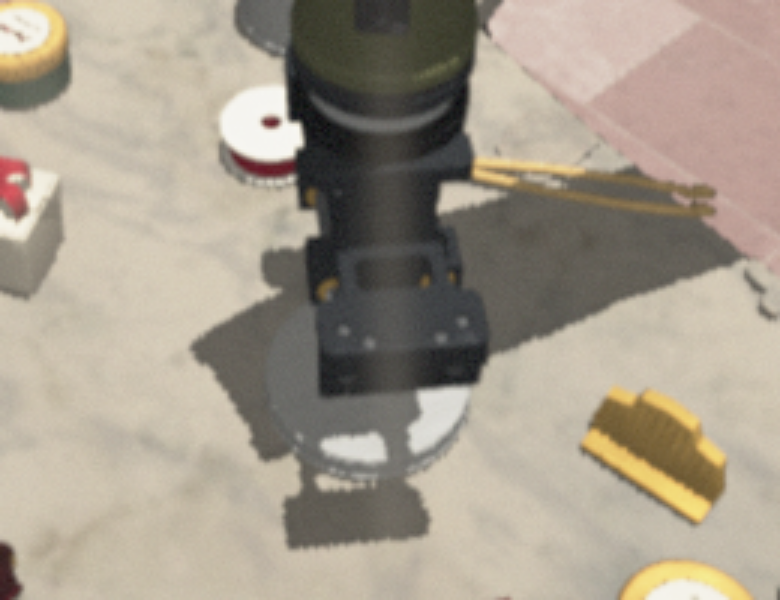

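The closed fingers are on the knob, opening about 17 mm at 25 N. Lifting gently.

```bash
python3 -m creep '[{"grip":-1,"tx":0,"ty":0,"tz":-0.5,"spin":0},{"grip":-1,"tx":0,"ty":0,"tz":-1,"spin":0},{"grip":-1,"tx":0,"ty":0,"tz":-1,"spin":0},{"grip":-1,"tx":0,"ty":0,"tz":-1.5,"spin":0},{"grip":-1,"tx":0,"ty":0,"tz":-1.5,"spin":0},{"grip":-1,"tx":0,"ty":0,"tz":-1.5,"spin":0},{"grip":-1,"tx":0,"ty":0,"tz":-1.5,"spin":0},{"grip":-1,"tx":0,"ty":0,"tz":-1.5,"spin":0}]'
python3 -m creep '[{"grip":-1,"tx":0,"ty":0,"tz":-1.5,"spin":0},{"grip":-1,"tx":0,"ty":0,"tz":-0.7,"spin":0},{"grip":-1,"tx":0,"ty":0,"tz":0,"spin":0},{"grip":-1,"tx":0,"ty":0,"tz":0,"spin":0},{"grip":-1,"tx":0,"ty":0,"tz":0,"spin":0}]'
python3 -c "
from h import *
p,d=optics.snapshot('side');cv2.imwrite('pics/s3.png',cv2.resize(p[100:380,220:480,::-1],None,fx=2,fy=2));np.savez('pics/s3.npz',p=p,d=d)
go((.5655,.0815,.16))"
```

```text
clock: 5.78
tool_pos: [0.4408, 0.3605, 0.1395]
eef_rot: [0.979, 0.204, 0.0, -0.0]
contact_force: [0.2, 0.8, -1.7]
opening: 0.196
finger_force: 25.0
clock: 6.2
tool_pos: [0.4404, 0.36, 0.1592]
eef_rot: [0.979, 0.204, -0.001, 0.0]
contact_force: [0.0, 0.7, -2.2]
opening: 0.196
finger_force: 25.0
clk 6.25 pos [0.4403 0.36   0.159 ] q [-0.73  0.69 -0.06  1.8   0.07  0.66 -1.99] open 0.198 ff 25.00 F [ 0.3 -0.4 -2.2] tilt/yaw [ 0.398 -0.917  0.001] [-0.001 -0.001 -1.   ]
(0.5655, 0.0815, 0.16) -> cm [ 0.39 30.53 -0.08]
```

View pics/s3.png

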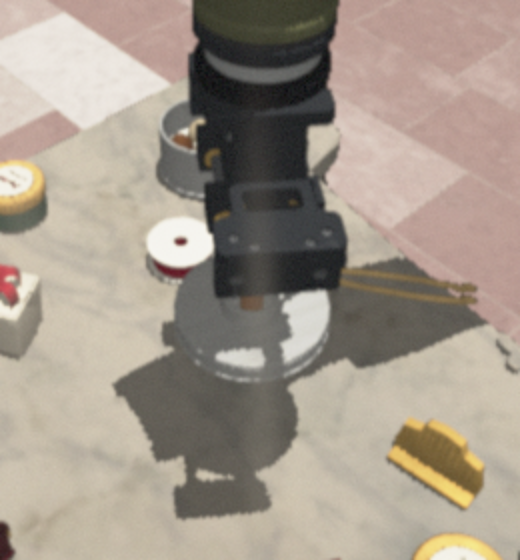

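The lids came up together, with the plate at crop (252,320) and the knob between the fingers. Next I'll measure the plate's centre and tilt relative to the tool.

```bash
cat >> h.py <<'E'
def plate(n,c,zc,W=None,tol=.008):
    if W is None: W=world(n,optics.snapshot(n)[1])
    m=(np.hypot(W[...,0]-c[0],W[...,1]-c[1])<.065)&(abs(W[...,2]-zc)<tol)
    p=W[m]
    A=np.c_[p[:,:2]-c,np.ones(len(p))];k=np.linalg.lstsq(A,p[:,2],rcond=None)[0]
    (x,y),R=cv2.minEnclosingCircle(p[:,:2].astype(np.float32))
    print(n,len(p),"centre",np.round([x,y,R],4),"plane slope,z",np.round(k,4)); return p
E
python3 -c "
from h import *
W=world('side',np.load('pics/s3.npz')['d'])
plate('side',[.44,.36],.139,W)
plate('top',[.44,.36],.139)
go()"
```

```text
side 2616 centre [0.4399 0.3595 0.0544] plane slope,z [-0.0011 -0.0284  0.1398]
top 708 centre [0.4383 0.3608 0.0534] plane slope,z [0.0043 0.0096 0.1395]
clk 6.30 pos [0.4403 0.36   0.1589] q [-0.73  0.69 -0.06  1.8   0.07  0.66 -1.99] open 0.197 ff 25.00 F [ 0.1  0.  -1.9] tilt/yaw [ 0.399 -0.917  0.001] [-0.001 -0.001 -1.   ]
```

```bash
python3 -c "
from h import *
from scipy.optimize import least_squares
for n in('top','side'):
    W=world(n,np.load(f'pics/{n}0.npz')['d'])
    for nm,c,R,z in(('rim',[.5645,.081],.0455,.0585),('collar',[.4403,.36],.0198,.0305),('plate',[.4403,.36],None,.0185)):
        rr=np.hypot(W[...,0]-c[0],W[...,1]-c[1]); m=(abs(W[...,2]-z)<.004)&(rr<(.075 if R is None else R+.006))&(rr>(0.05 if R is None else R-.006))
        p=W[m];f=least_squares(lambda k:np.hypot(p[:,0]-k[0],p[:,1]-k[1])-k[2],[*c,.05],loss='soft_l1',f_scale=.001);print(n,nm,len(p),np.round(f.x,4))
"
```

```text
top rim 177 [0.5633 0.0821 0.0451]
top collar 103 [0.44   0.3607 0.0195]
top plate 209 [0.4401 0.3606 0.0519]
side rim 327 [0.5642 0.0799 0.0452]
side collar 229 [0.441  0.3598 0.0197]
side plate 457 [0.4408 0.3596 0.052 ]
```

```bash
python3 -m creep '[{"grip":-1,"tx":0,"ty":1,"tz":0,"spin":0},{"grip":-1,"tx":0,"ty":2,"tz":0,"spin":0},{"grip":-1,"tx":0,"ty":2.5,"tz":0,"spin":0},{"grip":-1,"tx":0,"ty":2.5,"tz":0,"spin":0},{"grip":-1,"tx":0,"ty":2.5,"tz":0,"spin":0},{"grip":-1,"tx":0,"ty":2.5,"tz":0,"spin":0},{"grip":-1,"tx":0.2,"ty":2.5,"tz":0,"spin":0},{"grip":-1,"tx":0,"ty":2.5,"tz":0,"spin":0}]' | head -2
python3 -m creep '[{"grip":-1,"tx":0,"ty":2.5,"tz":0,"spin":0},{"grip":-1,"tx":0,"ty":2.5,"tz":0,"spin":0},{"grip":-1,"tx":0,"ty":2.5,"tz":0,"spin":0},{"grip":-1,"tx":0,"ty":2.5,"tz":0,"spin":0},{"grip":-1,"tx":0,"ty":2,"tz":0,"spin":0},{"grip":-1,"tx":0,"ty":1,"tz":0,"spin":0},{"grip":-1,"tx":0,"ty":0,"tz":0,"spin":0},{"grip":-1,"tx":0,"ty":0,"tz":0,"spin":0}]' |head -3
python3 -c "
from h import *
go((.5638,.0808,.11),(.5638,.0808,.086))
plate('side',[.564,.08],.139);plate('top',[.564,.08],.139)"
```

```text
clock: 6.97
tool_pos: [0.515, 0.194, 0.1593]
clock: 7.63
tool_pos: [0.5658, 0.0771, 0.1595]
eef_rot: [0.979, 0.203, -0.0, -0.0]
clk 7.63 pos [0.5658 0.0771 0.1595] q [-0.14  0.69 -0.13  1.79  0.13  0.67 -1.51] open 0.198 ff 25.00 F [-0.3  0.6 -2.4] tilt/yaw [ 0.398 -0.917 -0.001] [-0.001  0.001 -1.   ]
(0.5638, 0.0808, 0.11) -> cm [-0.03 -0.41  4.95]
(0.5638, 0.0808, 0.086) -> cm [0.  0.  2.4]
side 1367 centre [0.5667 0.0768 0.0565] plane slope,z [ 0.0084 -0.0286  0.1398]
top 661 centre [0.5635 0.0804 0.0535] plane slope,z [ 0.0124 -0.0034  0.1398]
```

```bash
python3 -m creep '[{"grip":-1,"tx":0,"ty":-0.4,"tz":1,"spin":0},{"grip":-1,"tx":0,"ty":0,"tz":1,"spin":0},{"grip":-1,"tx":0,"ty":0,"tz":1,"spin":0},{"grip":-1,"tx":0,"ty":0,"tz":1,"spin":0},{"grip":-1,"tx":0,"ty":0,"tz":1,"spin":0},{"grip":-1,"tx":0,"ty":0,"tz":0.4,"spin":0},{"grip":-1,"tx":0,"ty":0,"tz":0,"spin":0},{"grip":-1,"tx":0,"ty":0,"tz":0,"spin":0}]' | head -4
python3 -c "
from h import *
go((.5638,.0808,.105))
plate('side',[.564,.081],.085);
p,d=optics.snapshot('side');cv2.imwrite('pics/s4.png',cv2.resize(p[80:280,220:480,::-1],None,fx=3,fy=3))
W=world('side',d);import numpy as np
"
```

```text
clock: 8.4
tool_pos: [0.5646, 0.0805, 0.1055]
eef_rot: [0.979, 0.203, -0.0, 0.0]
contact_force: [-0.5, 0.4, -1.4]
clk 8.40 pos [0.5646 0.0805 0.1055] q [-0.16  0.77 -0.11  1.83  0.15  0.55 -1.53] open 0.193 ff 25.00 F [-0.5  0.4 -1.4] tilt/yaw [ 0.398 -0.917  0.   ] [-0. -0. -1.]
(0.5638, 0.0808, 0.105) -> cm [-0.06 -0.06  0.05]
side 1328 centre [0.5638 0.08   0.0551] plane slope,z [ 0.0084 -0.0248  0.0859]
```

View pics/s4.png

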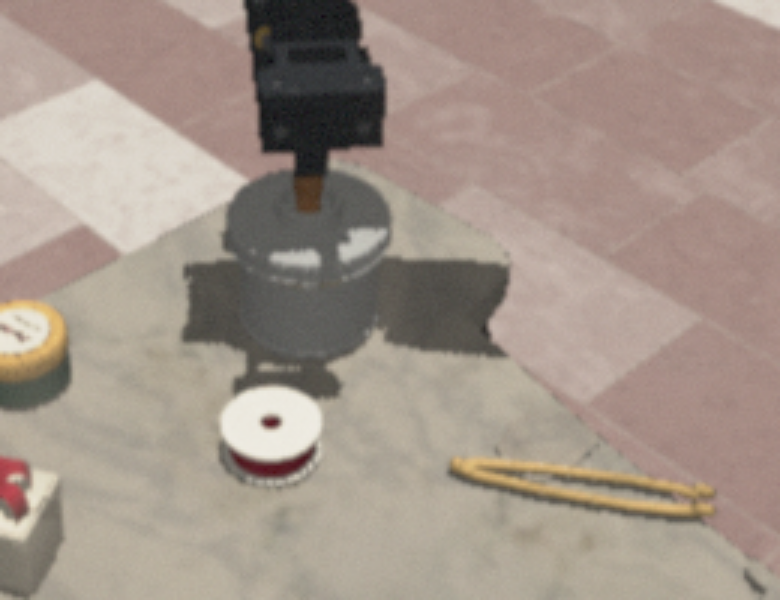

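The lid (crop columns 226–392) is centred over the tin (240–378), so I'll lower gently and watch the force.

```bash
python3 -m creep '[{"grip":-1,"tx":0,"ty":0,"tz":0.4,"spin":0},{"grip":-1,"tx":0,"ty":0,"tz":0.4,"spin":0},{"grip":-1,"tx":0,"ty":0,"tz":0.4,"spin":0},{"grip":-1,"tx":0,"ty":0,"tz":0,"spin":0},{"grip":-1,"tx":0,"ty":0,"tz":0,"spin":0}]' | head -4
python3 -m creep '[{"grip":-1,"tx":0,"ty":0,"tz":0.2,"spin":0},{"grip":-1,"tx":0,"ty":0,"tz":0.2,"spin":0},{"grip":-1,"tx":0,"ty":0,"tz":0.1,"spin":0},{"grip":-1,"tx":0,"ty":0,"tz":0,"spin":0},{"grip":-1,"tx":0,"ty":0,"tz":0,"spin":0},{"grip":-1,"tx":0,"ty":0,"tz":0,"spin":0}]' | head -4
python3 -c "
from h import *
go((.5638,.0808,.0859))"
```

```text
clock: 8.92
tool_pos: [0.5644, 0.0806, 0.0935]
eef_rot: [0.979, 0.203, -0.0, 0.0]
contact_force: [0.4, -1.2, -2.1]
clock: 9.42
tool_pos: [0.5647, 0.0806, 0.0888]
eef_rot: [0.979, 0.203, 0.0, 0.0]
contact_force: [-0.5, 0.4, -2.3]
clk 9.42 pos [0.5647 0.0806 0.0888] q [-0.16  0.8  -0.11  1.84  0.16  0.51 -1.53] open 0.194 ff 25.00 F [-0.5  0.4 -2.3] tilt/yaw [ 0.398 -0.917  0.   ] [ 0. -0. -1.]
(0.5638, 0.0808, 0.0859) -> cm [-0.08 -0.05  0.29]
```

```bash
for i in 1 2 3; do python3 -m creep '[{"grip":-1,"tx":0,"ty":0,"tz":0.15,"spin":0},{"grip":-1,"tx":0,"ty":0,"tz":0,"spin":0},{"grip":-1,"tx":0,"ty":0,"tz":0,"spin":0}]' | sed -n '2p;4p'; done
```

```text
tool_pos: [0.5646, 0.0806, 0.0873]
contact_force: [0.2, -0.0, -1.5]
tool_pos: [0.5648, 0.0807, 0.086]
contact_force: [0.9, 0.1, -0.0]
tool_pos: [0.565, 0.0807, 0.0857]
contact_force: [-2.6, 0.2, 10.2]
```

Contact at exactly the expected seat height (10 N). I'll ease off and release.

```bash
python3 -m creep '[{"grip":-1,"tx":0,"ty":0,"tz":-0.1,"spin":0},{"grip":-1,"tx":0,"ty":0,"tz":0,"spin":0},{"grip":-0.4,"tx":0,"ty":0,"tz":0,"spin":0},{"grip":0.2,"tx":0,"ty":0,"tz":0,"spin":0},{"grip":0.6,"tx":0,"ty":0,"tz":0,"spin":0},{"grip":0.8,"tx":0,"ty":0,"tz":0,"spin":0},{"grip":0.8,"tx":0,"ty":0,"tz":0,"spin":0},{"grip":0.8,"tx":0,"ty":0,"tz":0,"spin":0}]'
python3 -m creep '[{"grip":0.8,"tx":0,"ty":0,"tz":-1,"spin":0},{"grip":0.8,"tx":0,"ty":0,"tz":-2,"spin":0},{"grip":0.8,"tx":0,"ty":0,"tz":-2,"spin":0},{"grip":0.8,"tx":0,"ty":0,"tz":-2,"spin":0},{"grip":0.8,"tx":0,"ty":0,"tz":0,"spin":0},{"grip":0.8,"tx":0,"ty":0,"tz":0,"spin":0}]'
python3 -c "
from h import *
p,d=optics.snapshot('side');cv2.imwrite('pics/s5.png',cv2.resize(p[80:280,220:480,::-1],None,fx=3,fy=3))
W=world('side',d)
plate('side',[.564,.081],.066,W,.006)
rr=np.hypot(W[...,0]-.564,W[...,1]-.081);
for nm,R,a,b in(('collar',.03,.074,.086),('knob',.02,.09,.115)):
    print(nm,*circ(W,[.564,.081],R,a,b)[:2])
    m=(rr<R)&(W[...,2]>a)&(W[...,2]<b);print('zmax',np.nanpercentile(W[m][:,2],[50,95]))
go((.5642,.0808,.071))"
```

```text
clock: 10.83
tool_pos: [0.5646, 0.0806, 0.0851]
eef_rot: [0.979, 0.203, -0.0, 0.0]
contact_force: [0.7, -0.3, -0.5]
opening: 0.629
finger_force: 0.0
clock: 11.33
tool_pos: [0.5655, 0.0807, 0.1568]
eef_rot: [0.979, 0.203, 0.002, 0.0]
contact_force: [0.2, -0.0, -0.5]
opening: 0.897
finger_force: 0.0
side 1242 centre [0.5645 0.0812 0.0555] plane slope,z [ 0.0024 -0.0146  0.0666]
collar [0.5636 0.0805 0.0225 0.5605 0.0878 0.0793] 165
zmax [0.07925809 0.08252115]
knob [0.5642 0.0812 0.0107 0.5624 0.0855 0.1051] 128
zmax [0.1051181  0.11095658]
clk 11.38 pos [0.5646 0.0806 0.1557] q [-0.15  0.7  -0.13  1.8   0.14  0.66 -1.52] open 0.901 ff 0.00 F [-0.5  0.4 -0.2] tilt/yaw [ 0.398 -0.917  0.   ] [ 0.001 -0.    -1.   ]
(0.5642, 0.0808, 0.071) -> cm [-0.04 -0.04  8.47]
```

View pics/s5.png

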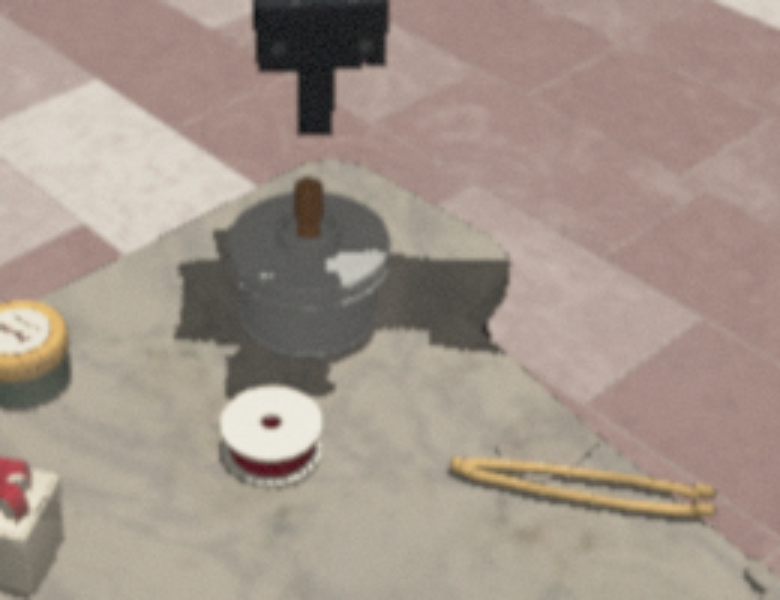

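The lids are seated and level: the plate top is at 0.067 and the knob top at 0.110–0.111, with the knob free at crop (309,205). Next is the collar.

```bash
python3 -m creep '[{"grip":0.9,"tx":0,"ty":0,"tz":1,"spin":0},{"grip":0.9,"tx":0,"ty":0,"tz":1.5,"spin":0},{"grip":0.9,"tx":0,"ty":0,"tz":1.5,"spin":0},{"grip":0.9,"tx":0,"ty":0,"tz":1.5,"spin":0},{"grip":0.9,"tx":0,"ty":0,"tz":1.5,"spin":0},{"grip":0.9,"tx":0,"ty":0,"tz":0.8,"spin":0},{"grip":0.9,"tx":0,"ty":0,"tz":0,"spin":0},{"grip":0.9,"tx":0,"ty":0,"tz":0,"spin":0}]' | sed -n '2p;4p'
python3 -m creep '[{"grip":0.9,"tx":0,"ty":0,"tz":0.3,"spin":0},{"grip":0.9,"tx":0,"ty":0,"tz":0.2,"spin":0},{"grip":0.9,"tx":0,"ty":0,"tz":0,"spin":0},{"grip":0.9,"tx":0,"ty":0,"tz":0,"spin":0},{"grip":0.9,"tx":0,"ty":0,"tz":0,"spin":0}]'
python3 -c "
from h import *
go((.5642,.0808,.0705))"
```

```text
tool_pos: [0.5639, 0.0805, 0.0764]
contact_force: [-0.7, 1.1, 0.1]
clock: 12.47
tool_pos: [0.5649, 0.0807, 0.0727]
eef_rot: [0.979, 0.203, 0.0, 0.0]
contact_force: [-0.5, 0.1, 0.2]
opening: 0.953
finger_force: 0.0
clk 12.47 pos [0.5649 0.0807 0.0727] q [-0.16  0.83 -0.1   1.85  0.16  0.48 -1.54] open 0.953 ff 0.00 F [-0.5  0.1  0.2] tilt/yaw [ 0.398 -0.917  0.   ] [ 0.001  0.    -1.   ]
(0.5642, 0.0808, 0.0705) -> cm [-0.06 -0.04  0.22]
```

Down another 2 mm, then close.

```bash
python3 -m creep '[{"grip":0.9,"tx":0,"ty":0,"tz":0.2,"spin":0},{"grip":0.9,"tx":0,"ty":0,"tz":0,"spin":0},{"grip":0.9,"tx":0,"ty":0,"tz":0,"spin":0}]' 8
python3 -m creep '[{"grip":0.3,"tx":0,"ty":0,"tz":0,"spin":0},{"grip":0.3,"tx":0,"ty":0,"tz":0,"spin":0},{"grip":0.1,"tx":0,"ty":0,"tz":0,"spin":0},{"grip":0.1,"tx":0,"ty":0,"tz":0,"spin":0},{"grip":-1,"tx":0,"ty":0,"tz":0,"spin":0},{"grip":-1,"tx":0,"ty":0,"tz":0,"spin":0},{"grip":-1,"tx":0,"ty":0,"tz":0,"spin":0},{"grip":-1,"tx":0,"ty":0,"tz":0,"spin":0}]' 8
python3 -m creep '[{"grip":-1,"tx":0,"ty":0,"tz":0,"spin":0},{"grip":-1,"tx":0,"ty":0,"tz":0,"spin":0},{"grip":-1,"tx":0,"ty":0,"tz":0,"spin":0},{"grip":-1,"tx":0,"ty":0,"tz":0,"spin":0}]' 25
```

```text
clock: 12.72
tool_pos: [0.5646, 0.0806, 0.0703]
eef_rot: [0.979, 0.203, -0.0, 0.0]
contact_force: [-0.6, 0.5, 0.2]
opening: 0.952
finger_force: 0.0
clock: 13.38
tool_pos: [0.5646, 0.0806, 0.0703]
eef_rot: [0.979, 0.203, -0.0, 0.0]
contact_force: [-0.6, -0.1, 0.3]
opening: 0.367
finger_force: 0.0
clock: 13.72
tool_pos: [0.5647, 0.0806, 0.0703]
eef_rot: [0.979, 0.203, 0.0, 0.0]
contact_force: [0.6, 0.1, -1.1]
opening: 0.216
finger_force: 25.0
```

```bash
python3 -c "
from h import *
p,d=optics.snapshot('side');cv2.imwrite('pics/s6.png',cv2.resize(p[100:220,260:400,::-1],None,fx=5,fy=5,interpolation=cv2.INTER_CUBIC))
W=world('side',d)
plate('side',[.564,.081],.066,W,.006)
go()"
```

```text
side 1171 centre [0.5636 0.0808 0.0552] plane slope,z [ 0.0051 -0.0139  0.0667]
clk 13.77 pos [0.5647 0.0806 0.0703] q [-0.16  0.83 -0.1   1.85  0.16  0.47 -1.54] open 0.214 ff 25.00 F [0.8 0.4 0.4] tilt/yaw [ 0.398 -0.917  0.   ] [ 0. -0. -1.]
```

View pics/s6.png

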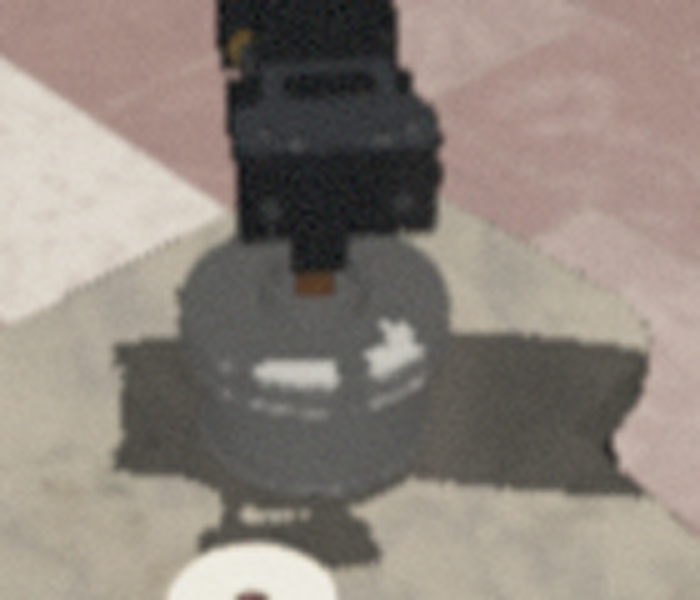

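The fingers closed above the collar onto the knob. The real tips are higher than the nominal TCP at this opening. I'll measure the tip height from depth and release.

```bash
python3 - <<'E'
from h import *
p,d=optics.snapshot('side');W=world('side',d)
for row in range(136,160,2):
    a=[];
    for u in (321,324,327): a.append(np.round(W[row,u],4).tolist()+[int(p[row,u].sum())])
    print(row,a[1],a[2][2:])
E
python3 -m creep '[{"grip":-0.4,"tx":0,"ty":0,"tz":0,"spin":0},{"grip":0.2,"tx":0,"ty":0,"tz":0,"spin":0},{"grip":0.4,"tx":0,"ty":0,"tz":0,"spin":0},{"grip":0.4,"tx":0,"ty":0,"tz":0,"spin":0},{"grip":0.4,"tx":0,"ty":0,"tz":0,"spin":0},{"grip":0.4,"tx":0,"ty":0,"tz":0,"spin":0},{"grip":0.4,"tx":0,"ty":0,"tz":0,"spin":0}]' 10
python3 - <<'E'
from h import *
p,d=optics.snapshot('side');W=world('side',d)
plate('side',[.564,.081],.066,W,.006)
for row in range(136,166,2):
    print(row,np.round(W[row,324],4).tolist(),int(p[row,324].sum()))
E
```

```text
136 [0.5335, 0.166, 0.1844, 103] [0.1842, 109]
138 [0.5355, 0.1599, 0.1759, 113] [0.1753, 89]
140 [0.5353, 0.1604, 0.1722, 100] [0.1713, 89]
142 [0.5356, 0.1595, 0.1674, 95] [0.1683, 70]
144 [0.5352, 0.1606, 0.1641, 110] [nan, 116]
146 [0.5352, 0.1608, 0.1601, 108] [0.1584, 97]
148 [0.5546, 0.1004, 0.1093, 82] [0.1089, 91]
150 [0.5549, 0.0997, 0.1041, 89] [0.1046, 85]
152 [0.5548, 0.1001, 0.0997, 94] [0.0993, 89]
154 [0.5589, 0.0873, 0.0849, 134] [0.0668, 216]
156 [0.5602, 0.0831, 0.0767, 190] [0.0631, 253]
158 [0.5597, 0.0846, 0.0729, 203] [0.0797, 258]
clock: 14.4
tool_pos: [0.5646, 0.0806, 0.0703]
eef_rot: [0.979, 0.203, -0.0, 0.0]
contact_force: [-0.2, 0.4, -0.1]
opening: 0.698
finger_force: 0.0
side 1154 centre [0.5647 0.0814 0.0549] plane slope,z [ 0.0047 -0.018   0.0667]
136 [0.5335, 0.166, 0.1844] 105
138 [0.5353, 0.1605, 0.1763] 88
140 [0.5354, 0.1602, 0.172] 92
142 [0.5349, 0.1617, 0.169] 109
144 [0.5357, 0.1594, 0.1631] 97
146 [0.5355, 0.1599, 0.1593] 93
148 [0.5474, 0.1229, 0.1266] 112
150 [0.5473, 0.1233, 0.1224] 71
152 [0.5469, 0.1245, 0.1189] 84
154 [0.548, 0.1209, 0.1114] 107
156 [0.5481, 0.1207, 0.1067] 109
158 [0.5485, 0.1194, 0.101] 110
160 [0.5478, 0.1216, 0.0981] 141
162 [0.5551, 0.0991, 0.0749] 277
164 [0.5552, 0.0985, 0.0695] 285
```

The finger's back edge ends about 25 mm above the nominal TCP, so there is room to go lower beside the collar. The limit is TCP ≈ 0.05, where the gripper body meets the knob top. I'll step down and watch force.

```bash
for i in 1 2 3; do python3 -m creep '[{"grip":0.4,"tx":0,"ty":0,"tz":0.2,"spin":0},{"grip":0.4,"tx":0,"ty":0,"tz":0.2,"spin":0},{"grip":0.4,"tx":0,"ty":0,"tz":0,"spin":0},{"grip":0.4,"tx":0,"ty":0,"tz":0,"spin":0}]' | sed -n '2p;4p'; done
python3 - <<'E'
from h import *
p,d=optics.snapshot('side');W=world('side',d)
plate('side',[.564,.081],.066,W,.006)
for row in range(152,170,2):
    print(row,np.round(W[row,324],4).tolist(),int(p[row,324].sum()))
cv2.imwrite('pics/s7.png',cv2.resize(p[100:220,260:400,::-1],None,fx=5,fy=5,interpolation=cv2.INTER_CUBIC))
E
```

```text
tool_pos: [0.5644, 0.0806, 0.0661]
contact_force: [0.6, 0.4, -0.2]
tool_pos: [0.5645, 0.0806, 0.0621]
contact_force: [-0.0, -0.1, -0.0]
tool_pos: [0.5645, 0.0806, 0.0582]
contact_force: [0.1, 0.6, -0.2]
side 1016 centre [0.5641 0.082  0.0546] plane slope,z [ 0.0061 -0.02    0.0667]
152 [0.536, 0.1581, 0.1452] 81
154 [0.5472, 0.1236, 0.1136] 104
156 [0.5478, 0.1217, 0.1074] 108
158 [0.5476, 0.1222, 0.1033] 89
160 [0.5478, 0.1215, 0.098] 86
162 [0.5482, 0.1203, 0.0923] 91
164 [0.5478, 0.1217, 0.0887] 79
166 [0.5545, 0.1008, 0.0665] 192
168 [0.5521, 0.1081, 0.0676] 276
```

View pics/s7.png

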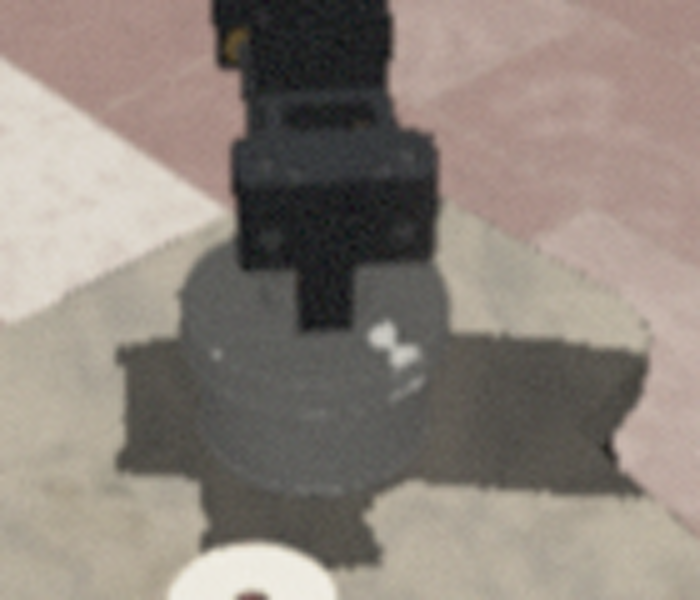

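The finger beside the collar ends near z≈0.087 and the body near 0.145, both about 25 mm above nominal. About 15 mm more descent is safe.

```bash
for i in 1 2 ; do python3 -m creep '[{"grip":0.4,"tx":0,"ty":0,"tz":0.3,"spin":0},{"grip":0.4,"tx":0,"ty":0,"tz":0.2,"spin":0},{"grip":0.4,"tx":0,"ty":0,"tz":0,"spin":0},{"grip":0.4,"tx":0,"ty":0,"tz":0,"spin":0}]' | sed -n '2p;4p'; done
for i in 1 2 ; do python3 -m creep '[{"grip":0.4,"tx":0,"ty":0,"tz":0.15,"spin":0},{"grip":0.4,"tx":0,"ty":0,"tz":0,"spin":0},{"grip":0.4,"tx":0,"ty":0,"tz":0,"spin":0}]' | sed -n '2p;4p'; done
python3 - <<'E'
from h import *
p,d=optics.snapshot('side');W=world('side',d)
for row in range(158,176,1):
    print(row,np.round(W[row,324],4).tolist(),int(p[row,324].sum()))
go()
E
```

```text
tool_pos: [0.5645, 0.0806, 0.0531]
contact_force: [0.7, -0.2, -0.1]
tool_pos: [0.5645, 0.0806, 0.0481]
contact_force: [0.3, 0.3, 0.3]
tool_pos: [0.5646, 0.0806, 0.0468]
contact_force: [-0.2, -0.2, -0.1]
tool_pos: [0.5646, 0.0806, 0.0453]
contact_force: [0.0, 0.1, 0.3]
158 [nan, nan, nan] 98
159 [0.5472, 0.1234, 0.1019] 94
160 [0.5475, 0.1226, 0.0989] 84
161 [0.5476, 0.1221, 0.0961] 100
162 [0.5472, 0.1233, 0.0948] 109
163 [0.5471, 0.1237, 0.0927] 106
164 [0.5473, 0.1233, 0.09] 85
165 [0.548, 0.1211, 0.0858] 95
166 [0.5478, 0.1217, 0.0839] 87
167 [0.5477, 0.1219, 0.0817] 92
168 [0.5479, 0.1214, 0.0789] 109
169 [0.548, 0.121, 0.076] 91
170 [0.5476, 0.1223, 0.0747] 117
171 [0.5494, 0.1165, 0.0673] 168
172 [0.5485, 0.1195, 0.0675] 241
173 [0.5485, 0.1195, 0.065] 284
174 [0.547, 0.1239, 0.0663] 277
175 [0.546, 0.1273, 0.0668] 295
clk 16.72 pos [0.5647 0.0806 0.0453] q [-0.17  0.87 -0.09  1.86  0.17  0.42 -1.55] open 0.697 ff 0.00 F [-0.9  0.2 -0.6] tilt/yaw [ 0.398 -0.917  0.   ] [ 0. -0. -1.]
```

```bash
python3 -m creep '[{"grip":0.4,"tx":0,"ty":0,"tz":0.15,"spin":0},{"grip":0.4,"tx":0,"ty":0,"tz":0.15,"spin":0},{"grip":0.4,"tx":0,"ty":0,"tz":0,"spin":0},{"grip":0.4,"tx":0,"ty":0,"tz":0,"spin":0}]' 8
python3 -m creep '[{"grip":0.1,"tx":0,"ty":0,"tz":0,"spin":0},{"grip":0.1,"tx":0,"ty":0,"tz":0,"spin":0},{"grip":0,"tx":0,"ty":0,"tz":0,"spin":0},{"grip":0,"tx":0,"ty":0,"tz":0,"spin":0},{"grip":-0.2,"tx":0,"ty":0,"tz":0,"spin":0},{"grip":-0.2,"tx":0,"ty":0,"tz":0,"spin":0},{"grip":-0.2,"tx":0,"ty":0,"tz":0,"spin":0}]'
```

```text
clock: 17.05
tool_pos: [0.5648, 0.0807, 0.045]
eef_rot: [0.979, 0.203, 0.001, 0.0]
contact_force: [-5.5, -1.2, 22.4]
opening: 0.699
finger_force: 11.7
clock: 17.63
tool_pos: [0.5647, 0.0809, 0.045]
eef_rot: [0.979, 0.204, 0.001, 0.0]
contact_force: [-4.7, -0.7, 23.1]
opening: 0.696
finger_force: 11.7
```

The tips already rest on the plate (22 N) at TCP 0.045. I'll back off about 1.5 mm, then close.

```bash
python3 -m creep '[{"grip":0.4,"tx":0,"ty":0,"tz":-0.2,"spin":0},{"grip":0.4,"tx":0,"ty":0,"tz":-0.2,"spin":0},{"grip":0.4,"tx":0,"ty":0,"tz":0,"spin":0},{"grip":0.4,"tx":0,"ty":0,"tz":0,"spin":0}]' 8
python3 -m creep '[{"grip":0.1,"tx":0,"ty":0,"tz":0,"spin":0},{"grip":0.1,"tx":0,"ty":0,"tz":0,"spin":0},{"grip":0,"tx":0,"ty":0,"tz":0,"spin":0},{"grip":0,"tx":0,"ty":0,"tz":0,"spin":0},{"grip":-0.2,"tx":0,"ty":0,"tz":0,"spin":0},{"grip":-0.2,"tx":0,"ty":0,"tz":0,"spin":0},{"grip":-0.2,"tx":0,"ty":0,"tz":0,"spin":0}]'
python3 -c "
from h import *
plate('side',[.564,.081],.066,None,.006)"
```

```text
clock: 17.97
tool_pos: [0.5647, 0.0806, 0.0462]
eef_rot: [0.979, 0.203, -0.0, 0.0]
contact_force: [-0.3, 0.1, 0.0]
opening: 0.703
finger_force: 0.0
clock: 18.55
tool_pos: [0.5645, 0.0806, 0.0462]
eef_rot: [0.979, 0.203, -0.0, 0.0]
contact_force: [0.6, -0.6, -1.7]
opening: 0.496
finger_force: 8.0
side 889 centre [0.5638 0.0814 0.0547] plane slope,z [ 0.0051 -0.0268  0.067 ]
```

Now it's on the collar (opening 0.496 = 44 mm). I'll firm the grip and lift slowly.

```bash
python3 -m creep '[{"grip":-0.6,"tx":0,"ty":0,"tz":0,"spin":0},{"grip":-1,"tx":0,"ty":0,"tz":0,"spin":0},{"grip":-1,"tx":0,"ty":0,"tz":0,"spin":0},{"grip":-1,"tx":0,"ty":0,"tz":0,"spin":0}]' 25 | tail -3
python3 -m creep '[{"grip":-1,"tx":0,"ty":0,"tz":-0.2,"spin":0},{"grip":-1,"tx":0,"ty":0,"tz":-0.3,"spin":0},{"grip":-1,"tx":0,"ty":0,"tz":-0.4,"spin":0},{"grip":-1,"tx":0,"ty":0,"tz":-0.5,"spin":0},{"grip":-1,"tx":0,"ty":0,"tz":-0.6,"spin":0},{"grip":-1,"tx":0,"ty":0,"tz":0,"spin":0},{"grip":-1,"tx":0,"ty":0,"tz":0,"spin":0}]'
python3 -c "
from h import *
go()
W=world('side',optics.snapshot('side')[1])
plate('side',[.564,.081],.086,W,.006)"
```

```text
contact_force: [0.6, 1.3, -1.1]
opening: 0.491
finger_force: 25.0
clock: 19.52
tool_pos: [0.5651, 0.0807, 0.0669]
eef_rot: [0.979, 0.203, 0.001, 0.0]
contact_force: [0.6, 1.0, -1.0]
opening: 0.496
finger_force: 25.0
clk 19.52 pos [0.5651 0.0807 0.0669] q [-0.16  0.83 -0.1   1.85  0.17  0.46 -1.54] open 0.496 ff 25.00 F [ 0.6  1.  -1. ] tilt/yaw [ 0.398 -0.917  0.   ] [ 0.001  0.    -1.   ]
side 945 centre [0.5647 0.0817 0.0543] plane slope,z [ 0.0087 -0.032   0.0877]
```

```bash
python3 -m creep '[{"grip":-1,"tx":0,"ty":0,"tz":-0.5,"spin":0},{"grip":-1,"tx":0,"ty":0,"tz":-1,"spin":0},{"grip":-1,"tx":0,"ty":0,"tz":-1.2,"spin":0},{"grip":-1,"tx":0,"ty":0,"tz":-1.2,"spin":0},{"grip":-1,"tx":0,"ty":0,"tz":-1.2,"spin":0},{"grip":-1,"tx":0,"ty":0,"tz":-1.2,"spin":0},{"grip":-1,"tx":0,"ty":0,"tz":-1.2,"spin":0},{"grip":-1,"tx":0,"ty":0,"tz":-1.2,"spin":0}]' | sed -n '2p;4p'
python3 -m creep '[{"grip":-1,"tx":0,"ty":0,"tz":-1.2,"spin":0},{"grip":-1,"tx":0,"ty":0,"tz":-0.6,"spin":0},{"grip":-1,"tx":0,"ty":0,"tz":0,"spin":0},{"grip":-1,"tx":0,"ty":0,"tz":0,"spin":0},{"grip":-1,"tx":0,"ty":0,"tz":0,"spin":0},{"grip":-1,"tx":0,"ty":0,"tz":0,"spin":0}]'
python3 -c "
from h import *
go()
p,d=optics.snapshot('side');W=world('side',d)
plate('side',[.564,.081],.19,W,.01)
print(circ(W,[.564,.081],.02,.09,.12)[:2],circ(W,[.564,.081],.06,.057,.07)[:2])
cv2.imwrite('pics/s8.png',cv2.resize(p[60:240,220:420,::-1],None,fx=3,fy=3))"
```

```text
tool_pos: [0.5646, 0.0806, 0.1546]
contact_force: [0.4, 0.1, -1.3]
clock: 20.73
tool_pos: [0.5641, 0.0805, 0.1706]
eef_rot: [0.979, 0.204, -0.001, 0.0]
contact_force: [-0.0, 0.3, -2.1]
opening: 0.495
finger_force: 25.0
clk 20.73 pos [0.5641 0.0805 0.1706] q [-0.14  0.68 -0.13  1.78  0.13  0.69 -1.51] open 0.495 ff 25.00 F [-0.   0.3 -2.1] tilt/yaw [ 0.399 -0.917 -0.   ] [-0.002 -0.    -1.   ]
side 1336 centre [0.5638 0.0813 0.0544] plane slope,z [ 0.015  -0.0541  0.1914]
(array([0.5637, 0.0819, 0.0106, 0.5625, 0.0859, 0.1055]), 126) (array([0.5649, 0.0799, 0.0499, 0.5592, 0.0881, 0.0632]), 1080)
```

View pics/s8.png

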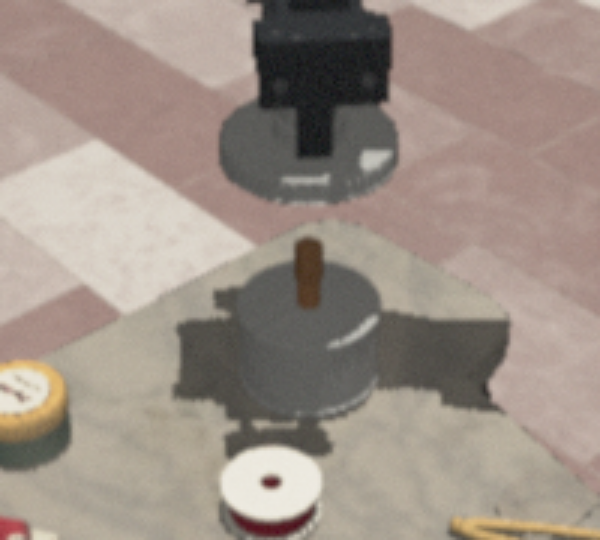

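The outer lid hangs level at crop (308,150), with its collar near 0.197 m. The inner lid sits in the tin at (309,300), its knob top still at 0.11, and the spool and tongs are unmoved. Handing in.

```bash
python3 -c "
from plant import workorder
print(workorder.finish_job())"
```

```text
the job is handed in; nothing more can be done
None
```

I handed the job in with the inner lid seated on the upright tin and the outer lid held level about 12 cm above its nested position; on the first try for the collar the fingers closed on the knob instead, so I released and regripped, and no verdict came back.

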